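Prop the guard of a sample block and take out a vial

ROBOT

A 6-joint arm with a two-finger parallel gripper is mounted at the origin on a cart in front of the work surface, level with it; the furniture and walls round the work are solid. World frame = base frame: x ahead of the robot, y to its left, z up, the work surface at z = 0. Lengths are in mm, angles in rad, forces in N, time in s.
With the tool pointing down it reaches from about 275 to 1000 mm from the base axis. Payload 8.4 kg.
Tool frame: the origin (TCP) lies between the finger pads; the fingertips stand 8 mm ahead of it and the grasp point (between the pads) lies 11 mm behind it (tcp_to_tips is the distance from the TCP to the fingertips, in mm); z points along the fingers, y is the line along which they close (so a half turn about z gives the same grasp; the last joint's range is limited). The gripper opens to 85 mm and grips with 20 to 120 N. Pads are 22 mm wide; open, the fingers measure 114 mm over their backs; the gripper's body (76 mm by 85 mm) begins 54 mm behind the grasp point. The pads swing forward as they close: fully open they stand 13 mm farther back than shut.
Start: joints at [1.307, 0.353, 1.633, -0, 1.155, -0.002], TCP at [161.761, 603.706, 239.281] pointing down, gripper open.
Joint ranges: [-2.63, 2.63], [-0.92, 2.1], [0.06, 2.66], [-1.3, 4.44], [0, 2.69], [-3.02, 3.02]. Speed limits (rad/s): [2.22, 2.22, 2.79, 3.14, 3.14, 3.14].

INTERFACE

Orientations are given as [roll, pitch, yaw] about the fixed x, y, z axes, in that order (R = Rz(yaw) Ry(pitch) Rx(roll)).
In Python, from rig import * gives the robot as it stands.
- The arm moves only by the tool step_arm, never from a script. Its argument "motion" is a list of rows, each an object with "claw": the finger opening in mm, from 0 to 85.4; "delta_pos": the shift along the tool's x, y, z in mm, a list of three; "turn": the turn about the tool's z in rad. In form: [{"claw": claw, "delta_pos": [dx, dy, dz], "turn": turn}, ...]. A call has 1 to 8 rows; each row shifts and turns the commanded pose from where the row before left it, along the tool's axes as they then stand; what a row does not reach is not made up. A row lasts 1/12 s, in which the tool goes at most 41.7 mm and 7.16 degrees, less where a joint would pass 70% of its speed; a pose out of reach is approached as far as the arm can. A call is refused whole if a number of a shift passes 41.7 or a number of a turn 0.125, either way. A call with a gripper value outside its range is refused whole. The fingers move at their own pace and stop on an object; "force" is the grip in N (left out, the last holds). Time passes only in rows, so rows that do not move let the fingers close. It gives the time, the measured TCP pose, the force, the opening and the grip force at its end, in the units of the state.
- sense(): the state, without advancing time (a new reading comes with each control period).
- grab_frame(name): name is "scene" or "top" or "wrist"; returns a dict with "img" (420x560x3 uint8, red, green, blue), "vertical_fov" (degrees; the focal length in pixels is half the picture's height over the tangent of half this angle, whatever the lens; pixels are square), "cx", "cy" (the principal point, pixels), "R" (3x3) and "t" (3): a world point X has camera coordinates R X + t. Camera axes: x right, y down, z forward; pixel columns grow to the right and rows downward; lengths in mm; the calibration is good to about 2 mm. A picture is of the moment at which its call begins. There is no depth.
- sign_off(): hands the job in; it is judged then, once.
The state is a dict: "clock": time; "qpos": joint angles; "qvel": joint speeds; "joint_efforts": joint torques, N m; "eef_pos": TCP position; "tcp_rot": TCP orientation; "contact_force": force on the tool from outside, world axes, zero at the start; "wrist_torque": the same for the moment, N m; "opening": opening from 0.0 (shut) to 1.0 (fully open); "grasp_force": force on a finger pad.
Only numpy, scipy, OpenCV 4.12 (cv2) and the standard library are available. Lean on these libraries where they do the work, as an engineer would, in place of code of your own. Each camera call takes 0.05 s, during which the arm holds its last target. There are 200 camera calls.

TASK

Raise the clear yellow-edged guard flap of the sample block nearly upright, swing its metal prop stay (orange grip) all the way over until it meets its stop, and let the flap down until its side pin rests in the stay's notch. Then, with the flap staying propped, take the blue-capped vial from beneath it and stand it upright in the white tray. Leave the pink-capped vial in its nest and do not shift the timer or the larger white-capped vial.

Things in the scene. Friction and masses are not known exactly. Their poses are not given: they have to be found in the camera images.
- block: Fixed sample block: aluminium plate 150 (x) x 160 (y) x 20 mm; two round nests 29 mm wide, floor at z 14, at x -15, y +/-32; white wall 74 high at x 63 to 75 carries the hinge, with cheeks 70 high at y +/-77, x 29 to 64. Origin: centre of the underside. Its -x side is the flap's handle side (to the robot's right), +y the stay's side (towards the robot), z up. All in mm.
- flap_hinge (a point): Middle of the flap's hinge line, which runs along the block's y; at x 65, y 0, z 80 mm in the block's frame. Fixed.
- flap (a joint): Guard flap angle (rad): 0 shut and level, 1.45 fully raised, 0.96 propped on the stay. Clear sheet with yellow edges, 160 mm along y, 140 mm out from the hinge, 250 g. A soft-close damper (4 N m s/rad) resists: raise it at 0.4 rad/s or less. Let go near upright it sinks slowly (some 15 s from 1.4 to 1.15) and shuts unless propped.
- flap_handle (a point): Middle of the flap's handle: black round bar 10 mm thick, 92 mm long along the block's y, in the flap's plane 185 mm from the hinge, beyond the free edge. Clear gap between bar and flap edge 39 mm, so straddle it from above with the fingers only about 30 mm open. The bar may turn between the fingers. The point's axes turn with the flap (the block's when shut).
- side_pin (a point): Steel side pin of the flap, 8 mm thick, along the block's y, 100 mm from the hinge in the flap's plane; it sticks out 30 mm beyond the flap's edge on the stay's side, to y 112 mm in the block's frame. The point is where it meets the plane of the stay (y 102 mm).
- stay (a joint): Prop stay angle (rad): 0 lying back (tip towards the block's +x, 0.15 rad above level), 1.29 at its stop (nearly upright, 8 degrees short of vertical). Swings in the block's x-z plane, from +x up towards -x. A friction pivot (0.06 N m) holds it where left. Passes beneath the side pin only while the flap is above 1.15. Short of its stop the pin misses the notch.
- stay_pivot (a point): A point on the axis of the stay's pivot (the axis runs along the block's y), abreast of the middle of the orange grip; at x -10, y 160, z 30 mm in the block's frame. Fixed.
- stay_grip (a point): Middle of the free part of the stay's orange grip: a round bar 10 mm thick along the block's y, 110 mm from the pivot axis, reaching 106 to 182 mm in the block's y; this point at y 160 mm. It may turn between the fingers. Its nearest other part is the side pin, whose end is at y 112 mm.
- stay_notch (a point): The notch in the stay's tip where the side pin comes to rest, 133 mm from the pivot axis at y 102 mm in the block's frame; the point coincides with side_pin when the flap is propped.
- blue_vial_mid (a point): Blue-capped brown vial, 25 mm in diameter and 48 mm tall, about 22 g; the point is half-way up. It stands in one of the two nests (either one), 48 mm tall with its cap (20 mm in diameter, above 41 mm). Beneath the propped flap it can be reached only with the tool tilted about 35 degrees, coming from the handle side.
- pink_vial_mid (a point): Pink-capped white vial of the same size in the other nest, its centre half-way up; 64 mm from the blue-capped one, to be left there.
- tray: White square tray, fixed, 120 x 120 mm outside, floor 3 mm thick, rim 3 mm thick and 12 mm high. Origin: centre of its underside; z up.
- timer_mid (a point): Bench timer, white, 64 x 64 x 18 mm, lying flat; its centre. A bystander.
- big_vial_mid (a point): Larger brown vial with a whitish cap, 33 mm in diameter, 70 mm tall, standing on the worktop near the tray; its centre. A bystander.

How it is judged (in metres and radians):
On the way, in this order (a step that is already met when the one before it is completed fails the run):
1. the flap is raised nearly upright (above 1.2 rad) (value of joint flap above 1.2 rad), for 0.2 s.
2. the stay is up against its stop (above 1.2 rad) while the flap is still above it (value of joint stay above 1.2 rad and value of joint flap above 1.04 rad), for 0.1 s.
3. the flap rests with its side pin in the stay's notch (value of joint flap between 0.88 and 1.03 rad and value of joint stay above 1.2 rad and distance between side_pin and stay_notch below 0.008 m), for 0.3 s.
4. the blue-capped vial is lifted out with the flap still propped (all of step 3 and height (world z) of blue_vial_mid above 0.065 m), for 0.1 s.
At the end, for the whole second after the job is handed in: Flap propped at 0.88 to 1.03 rad, side pin within 8 mm of the stay's notch, stay above 1.2 rad; blue-capped vial at rest in the tray, upright within 0.15 rad, centre within 46 mm of the tray's middle along each side; pink-capped vial within 12 mm of its start (all of step 3 and x of blue_vial_mid in the frame of tray between -0.046 and 0.046 m and y of blue_vial_mid in the frame of tray between -0.046 and 0.046 m and z of blue_vial_mid in the frame of tray between 0.018 and 0.034 m and angle between blue_vial_mid's own z axis and vertical below 0.15 rad and linear speed of blue_vial below 0.02 m/s and distance of pink_vial_mid from where it was at the start of the episode below 0.012 m); the robot touches nothing.
It fails at once if the pink-capped vial is shifted by more than 20 mm (distance of pink_vial_mid from where it was at the start of the episode above 0.02 m).
It fails at once if the timer is shifted by more than 30 mm (distance of timer_mid from where it was at the start of the episode above 0.03 m).
It fails at once if the larger vial is shifted by more than 30 mm (distance of big_vial_mid from where it was at the start of the episode above 0.03 m).
It fails at once if the blue-capped vial is tipped over (angle between blue_vial_mid's own z axis and vertical above 0.9 rad).
It also fails if it takes over 72 s, if anything falls off the work surface, if the arm or the gripper's body presses on something with over 40 N, if the wrist force passes 120 N, or if a joint passes its speed limit or range.

## Working session

There is one attempt and no reset: what is moved stays moved. The work goes in short steps, Python scripts to look and compute and a tool call to move; the robot and the scene stay as the last step left them, time stands still between calls to the robot, and variables do not carry over. Pictures are saved under pics/ and viewed, at most 14 in all, crops included, and the job is handed in when it is done.

Besides the shell and the picture viewer there is one more tool, called as a command line: name --argument value ..., lists and objects as JSON in quotes. step_arm: Moves the arm, as the interface text tells. Its arguments: {"type":"object","properties":{"motion":{"type":"array","items":{"type":"object","properties":{"claw":{"type":"number"},"delta_pos":{"type":"array","items":{"type":"number"}},"turn":{"type":"number"}}}},"force":{"type":"number"}},"required":["motion"]}

```bash
mkdir -p pics; ls
python3 - <<'E'
from rig import *
import cv2,numpy as np
print(sense())
for n in("scene","top"):
    f=grab_frame(n); cv2.imwrite(f"pics/{n}0.png",cv2.cvtColor(f["img"],cv2.COLOR_RGB2BGR))
    print(n,f["vertical_fov"],f["cx"],f["cy"],np.round(f["R"],3).tolist(),np.round(f["t"],1))
    np.savez(f"pics/{n}0.npz",**f)
E
```

```text
pics
{'clock': 0.0, 'qpos': array([ 1.30660093e+00,  3.53687677e-01,  1.63415126e+00,  1.62446491e-05,
        1.15518505e+00, -2.38959609e-03]), 'qvel': array([-0.00135323,  0.0003984 , -0.0028946 ,  0.00064758,  0.00168483,
        0.00093997]), 'joint_efforts': array([ 4.57963670e-04, -6.05269003e+01, -3.42060006e+01,  8.09557878e-05,
        9.53429437e-03,  2.13572571e-05]), 'eef_pos': array([161.6313474 , 603.24963706, 238.5296546 ]), 'tcp_rot': array([-3.14016136e+00, -1.82726009e-05,  2.87978027e+00]), 'contact_force': array([ 0.69923104, -0.43634551, -0.40071012]), 'wrist_torque': array([0.0037931 , 0.01360375, 0.00064219]), 'grasp_force': 0.0, 'opening': 1.0007267461351814}
scene 49.34812722013248 278.31437467778215 211.72763409639728 [[0.486, -0.874, -0.007], [-0.423, -0.229, -0.877], [0.765, 0.429, -0.481]] [-339.1  279.7  720.9]
top 46.799700609732724 279.425514522458 210.85317776394223 [[0.014, -1.0, 0.009], [-0.999, -0.015, -0.045], [0.045, -0.008, -0.999]] [ -92.7  554.1 1126.6]
```

View pics/scene0.png

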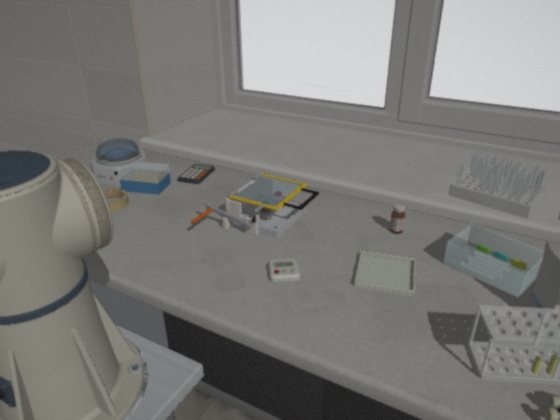

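View pics/top0.png

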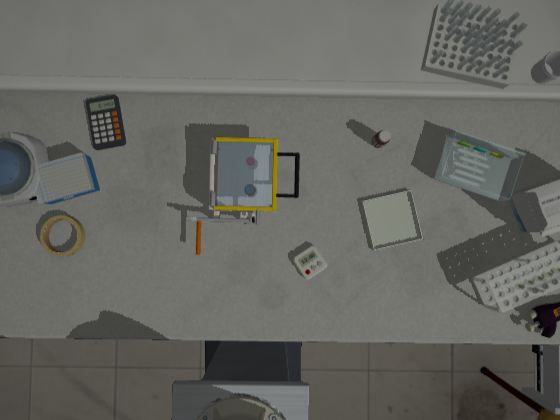

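The top view shows the flap's yellow frame at about (214–277, 138–210), the handle at about (298, 175) and the orange grip at (199, 222–253). The blue vial is at (250, 190), which is the nest nearer the robot. The tray is at (390, 218), the timer at (310, 263) and the big vial at (381, 138). Next I'll measure these.

```bash
cat > h.py <<'E'
import numpy as np,cv2
def load(n): return dict(np.load(f"pics/{n}.npz"))
def ray(f,uv):
    F=f["img"].shape[0]/2/np.tan(np.radians(float(f["vertical_fov"]))/2)
    R,t=np.array(f["R"]),np.array(f["t"])
    return -R.T@t, R.T@np.array([(uv[0]-f["cx"])/F,(uv[1]-f["cy"])/F,1])
def onz(f,uv,z):
    c,d=ray(f,uv); return c+d*(z-c[2])/d[2]
def proj(f,X):
    F=f["img"].shape[0]/2/np.tan(np.radians(float(f["vertical_fov"]))/2)
    p=np.array(f["R"])@np.array(X)+np.array(f["t"]); return np.array([f["cx"],f["cy"]])+F*p[:2]/p[2]
def mask(f,lo,hi):
    h=cv2.cvtColor(f["img"],cv2.COLOR_RGB2HSV); return cv2.inRange(h,lo,hi)
def big(m,n=1):
    cs=cv2.findContours(m,cv2.RETR_EXTERNAL,cv2.CHAIN_APPROX_NONE)[0]
    return sorted(cs,key=cv2.contourArea)[::-1][:n]
E
python3 - <<'E'
from h import *
import rig; print([x for x in dir(rig) if x[0]!='_'])
f=load("top0")
def rect(c,z):
    P=np.array([onz(f,p,z)[:2] for p in cv2.boxPoints(cv2.minAreaRect(c))],np.float32)
    r=cv2.minAreaRect(P); print("  rect",np.round(r[0],1),np.round(r[1],1),np.round(r[2],1)); return P
y=mask(f,(22,150,80),(35,255,255)); y=cv2.morphologyEx(y,cv2.MORPH_CLOSE,np.ones((5,5)))
print("flap");print(np.round(rect(big(y)[0],80)))
o=mask(f,(5,180,80),(18,255,255)); o[:200]=0; o[:,:150]=0;o[:,260:]=0
print("grip");print(np.round(rect(big(o)[0],46)))
b=mask(f,(0,0,0),(180,255,35)); b[:145]=0;b[205:]=0;b[:,:275]=0;b[:,302:]=0
print("handle");print(np.round(rect(big(b)[0],80)))
g=cv2.cvtColor(f["img"],cv2.COLOR_RGB2GRAY)
w=(g>150).astype(np.uint8)*255
t=w.copy();t[:180]=0;t[255:]=0;t[:,:350]=0;t[:,430:]=0
t=cv2.morphologyEx(t,cv2.MORPH_CLOSE,np.ones((5,5)))
print("tray");rect(big(t)[0],12)
t=w.copy();t[:235]=0;t[285:]=0;t[:,:285]=0;t[:,335:]=0
t=cv2.morphologyEx(t,cv2.MORPH_CLOSE,np.ones((5,5)))
print("timer");rect(big(t)[0],18)
print("bigvial",onz(f,(381,138),70))
for n,lo,hi in(("blue",(95,90,30),(125,255,255)),):
    m=mask(f,lo,hi);m[:140]=0;m[210:]=0;m[:,:215]=0;m[:,277:]=0
    c=big(m)[0];print(n,cv2.contourArea(c),onz(f,cv2.minAreaRect(c)[0],62))
E
```

```text
['MotionError', 'grab_frame', 'sense', 'sign_off', 'tcp_to_tips']
flap
  rect [634.1  -7.2] [139.4 161.4] 89.2
[[554.  63.]
 [716.  61.]
 [714. -78.]
 [552. -76.]]
grip
  rect [490.7  99.6] [70.4  9.1] 1.2
[[526. 105.]
 [526.  96.]
 [456.  94.]
 [455. 103.]]
handle
  rect [ 633.2 -101.8] [48.5 98.2] 88.1
[[ 585.  -76.]
 [ 683.  -79.]
 [ 682. -128.]
 [ 583. -124.]]
trayTraceback (most recent call last):
  File "<stdin>", line 17, in <module>
IndexError: list index out of range
```

Run:
```python
from h import *
f=load("top0")
g=cv2.cvtColor(f["img"],cv2.COLOR_RGB2GRAY)
print(g[218,355:430:5],g[263,290:330:5])
h=cv2.cvtColor(f["img"],cv2.COLOR_RGB2HSV);print(h[175:200,250].tolist()[::3],h[190,240:262:3].tolist())
for th in(105,120,130):
    w=(g>th).astype(np.uint8)*255
    for n,(a,b,c,d),z in(("tray",(180,255,350,430),12),("timer",(235,285,285,335),18)):
        t=np.zeros_like(w);t[a:b,c:d]=w[a:b,c:d]
        t=cv2.morphologyEx(t,cv2.MORPH_CLOSE,np.ones((5,5)))
        cs=big(t)
        if cs:
            P=np.array([onz(f,p,z)[:2] for p in cv2.boxPoints(cv2.minAreaRect(cs[0]))],np.float32)
            r=cv2.minAreaRect(P);print(th,n,np.round(r[0],1),np.round(r[1],1),round(r[2],1))
print("bigvial",onz(f,(381,138),70), "blue",onz(f,(250,190),62))
```

```text
[117 113  71 134 135 134 133 134 133 133 132 133  79 117 111] [114  98 106 103 134 134 108 135]
[[100, 28, 108], [102, 35, 110], [101, 32, 110], [109, 24, 84], [104, 96, 98], [104, 96, 98], [106, 52, 83], [104, 28, 99], [102, 27, 140]] [[101, 33, 108], [99, 32, 105], [103, 94, 98], [103, 94, 98], [103, 95, 97], [140, 9, 81], [101, 28, 144], [101, 25, 142]]
105 tray [ 545.1 -344.3] [174.4 188. ] 0.8
105 timer [ 443.  -156.4] [113.7 114.4] 0.8
120 tray [ 538.5 -351.2] [121.8 119.8] 13.6
120 timer [ 436.6 -159.7] [61.2 61.5] 34.4
130 tray [ 538.3 -350.5] [120.1 117.7] 13.5
130 timer [ 436.5 -159. ] [58.  57.5] 34.5
bigvial [ 720.24069895 -310.33993005   70.        ] blue [599.16754971 -17.37810834  62.        ]
```

step_arm --motion '[{"claw":30,"delta_pos":[0,0,0],"turn":-0.125},{"claw":30,"delta_pos":[0,0,0],"turn":-0.125},{"claw":30,"delta_pos":[-21,-33,3],"turn":0},{"claw":30,"delta_pos":[-21,-33,3],"turn":0},{"claw":30,"delta_pos":[-21,-33,3],"turn":0},{"claw":30,"delta_pos":[-21,-33,3],"turn":0},{"claw":30,"delta_pos":[-21,-33,3],"turn":0},{"claw":30,"delta_pos":[-21,-33,3],"turn":0}]' --force 40

```text
clock: 0.77
eef_pos: [285.8, 402.4, 220.9]
tcp_rot: [-3.141, -0.0, 3.13]
contact_force: [1.4, -0.4, -0.2]
opening: 0.354
grasp_force: 0.0
```

step_arm --motion '[{"claw":30,"delta_pos":[-21,-33,3],"turn":0},{"claw":30,"delta_pos":[-21,-33,3],"turn":0},{"claw":30,"delta_pos":[-21,-33,3],"turn":0},{"claw":30,"delta_pos":[-21,-33,3],"turn":0},{"claw":30,"delta_pos":[-21,-33,3],"turn":0},{"claw":30,"delta_pos":[-21,-33,3],"turn":0},{"claw":30,"delta_pos":[-21,-33,3],"turn":0},{"claw":30,"delta_pos":[-21,-33,3],"turn":0}]'

```text
clock: 1.43
eef_pos: [450.8, 136.4, 197.1]
tcp_rot: [3.142, -0.0, 3.13]
contact_force: [0.4, 1.2, 0.1]
opening: 0.352
grasp_force: 0.0
```

step_arm --motion '[{"claw":30,"delta_pos":[-21,-33,3],"turn":0},{"claw":30,"delta_pos":[-21,-33,3],"turn":0},{"claw":30,"delta_pos":[-21,-33,3],"turn":0},{"claw":30,"delta_pos":[-21,-33,3],"turn":0},{"claw":30,"delta_pos":[-21,-33,3],"turn":0},{"claw":30,"delta_pos":[-21,-33,3],"turn":0},{"claw":30,"delta_pos":[0,0,0],"turn":0},{"claw":30,"delta_pos":[0,0,0],"turn":0}]'

```text
clock: 2.1
eef_pos: [574.3, -63.0, 178.5]
tcp_rot: [3.142, -0.001, 3.127]
contact_force: [-0.5, -0.2, -0.4]
opening: 0.35
grasp_force: 0.0
```

step_arm --motion '[{"claw":30,"delta_pos":[-29,-29.5,0],"turn":0},{"claw":30,"delta_pos":[-29,-29.5,0],"turn":0},{"claw":30,"delta_pos":[0,0,20],"turn":0},{"claw":30,"delta_pos":[0,0,0],"turn":0}]'

```text
clock: 2.43
eef_pos: [630.3, -120.9, 156.4]
tcp_rot: [3.141, -0.004, 3.129]
contact_force: [-1.3, 0.5, -1.3]
opening: 0.353
grasp_force: 0.0
```

```bash
cat > snap.py <<'E'
import sys
from rig import *
import cv2,numpy as np
n,o=sys.argv[1:3]
f=grab_frame(n); cv2.imwrite(f"pics/{o}.png",cv2.cvtColor(f["img"],cv2.COLOR_RGB2BGR)); np.savez(f"pics/{o}.npz",**f)
s=sense(); print(s["clock"],s["eef_pos"].round(1),s["qpos"].round(3))
E
python3 snap.py wrist w1; python3 -c "
from h import *
f=load('w1')
for X in [(586,-122,80),(632.5,-122,80),(679,-123,80),(634,-76,80)]: print(X,proj(f,X).round())"
```

```text
2.4833 [ 629.5 -120.   157.3] [-0.191  0.462  1.664  0.     1.02  -1.75 ]
(586, -122, 80) [276. 148.]
(632.5, -122, 80) [277. 223.]
(679, -123, 80) [277. 290.]
(634, -76, 80) [350. 224.]
```

View pics/w1.png

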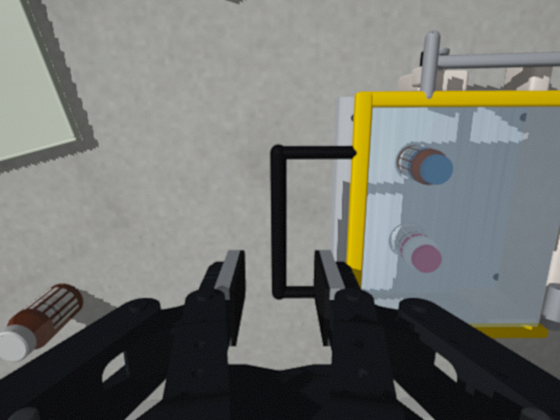

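The wrist view shows the bar at column 278, rows 148–296, which matches my prediction. I'll descend onto it and grip.

step_arm --motion '[{"claw":30,"delta_pos":[-2,-1.5,30],"turn":0},{"claw":30,"delta_pos":[0,0,30],"turn":0},{"claw":30,"delta_pos":[0,0,28],"turn":0},{"claw":30,"delta_pos":[0,0,0],"turn":0},{"claw":5,"delta_pos":[0,0,0],"turn":0},{"claw":5,"delta_pos":[0,0,0],"turn":0},{"claw":5,"delta_pos":[0,0,0],"turn":0},{"claw":5,"delta_pos":[0,0,0],"turn":0}]' --force 50

```text
clock: 3.15
eef_pos: [633.5, -121.6, 73.0]
tcp_rot: [3.141, 0.001, 3.13]
contact_force: [-1.3, 4.5, -0.9]
opening: 0.096
grasp_force: 48.7
```

step_arm --motion '[{"claw":5,"delta_pos":[0,0,0],"turn":0},{"claw":5,"delta_pos":[0,0,0],"turn":0}]'

```text
clock: 3.32
eef_pos: [633.5, -121.6, 72.9]
tcp_rot: [3.141, 0.001, 3.13]
contact_force: [-3.3, 6.3, 1.3]
opening: 0.093
grasp_force: 48.9
```

step_arm --motion '[{"claw":5,"delta_pos":[0,0.1,-4.6],"turn":0},{"claw":5,"delta_pos":[0,0.2,-4.6],"turn":0},{"claw":5,"delta_pos":[0,0.3,-4.6],"turn":0},{"claw":5,"delta_pos":[0,0.4,-4.6],"turn":0},{"claw":5,"delta_pos":[0,0.5,-4.6],"turn":0},{"claw":5,"delta_pos":[0,0.6,-4.6],"turn":0},{"claw":5,"delta_pos":[0,0.8,-4.6],"turn":0},{"claw":5,"delta_pos":[0,0.9,-4.6],"turn":0}]'

```text
clock: 3.98
eef_pos: [633.4, -118.3, 108.6]
tcp_rot: [3.142, 0.001, 3.13]
contact_force: [2.7, 4.3, -9.7]
opening: 0.097
grasp_force: 48.4
```

step_arm --motion '[{"claw":5,"delta_pos":[0,1.0,-4.4],"turn":0},{"claw":5,"delta_pos":[0,1.1,-4.4],"turn":0},{"claw":5,"delta_pos":[0,1.2,-4.4],"turn":0},{"claw":5,"delta_pos":[0,1.3,-4.4],"turn":0},{"claw":5,"delta_pos":[0,1.4,-4.4],"turn":0},{"claw":5,"delta_pos":[0,1.5,-4.4],"turn":0},{"claw":5,"delta_pos":[0,1.6,-4.4],"turn":0},{"claw":5,"delta_pos":[0,1.8,-4.4],"turn":0}]'

```text
clock: 4.65
eef_pos: [633.5, -108.1, 143.8]
tcp_rot: [-3.141, 0.0, 3.13]
contact_force: [2.6, -1.4, -10.3]
opening: 0.09
grasp_force: 48.5
```

step_arm --motion '[{"claw":5,"delta_pos":[0,1.9,-4.1],"turn":0},{"claw":5,"delta_pos":[0,2.0,-4.1],"turn":0},{"claw":5,"delta_pos":[0,2.1,-4.1],"turn":0},{"claw":5,"delta_pos":[0,2.2,-4.1],"turn":0},{"claw":5,"delta_pos":[0,2.3,-4.0],"turn":0},{"claw":5,"delta_pos":[0,2.4,-4.0],"turn":0},{"claw":5,"delta_pos":[0,2.4,-4.0],"turn":0},{"claw":5,"delta_pos":[0,2.5,-4.0],"turn":0}]'

```text
clock: 5.32
eef_pos: [633.7, -91.3, 176.6]
tcp_rot: [-3.139, 0.001, 3.13]
contact_force: [1.0, -7.9, -7.1]
opening: 0.091
grasp_force: 48.5
```

Following the arc well, so I'll continue.

step_arm --motion '[{"claw":5,"delta_pos":[0,2.7,-3.7],"turn":0},{"claw":5,"delta_pos":[0,2.8,-3.7],"turn":0},{"claw":5,"delta_pos":[0,2.9,-3.6],"turn":0},{"claw":5,"delta_pos":[0,3.0,-3.6],"turn":0},{"claw":5,"delta_pos":[0,3.0,-3.5],"turn":0},{"claw":5,"delta_pos":[0,3.1,-3.4],"turn":0},{"claw":5,"delta_pos":[0,3.1,-3.4],"turn":0},{"claw":5,"delta_pos":[0,3.2,-3.4],"turn":0}]'

```text
clock: 5.98
eef_pos: [633.9, -68.7, 205.7]
tcp_rot: [-3.137, 0.001, 3.13]
contact_force: [-2.1, -12.2, -1.0]
opening: 0.095
grasp_force: 48.7
```

step_arm --motion '[{"claw":5,"delta_pos":[0,3.4,-3.1],"turn":0},{"claw":5,"delta_pos":[0,3.5,-3.1],"turn":0},{"claw":5,"delta_pos":[0,3.6,-3.0],"turn":0},{"claw":5,"delta_pos":[0,3.6,-2.9],"turn":0},{"claw":5,"delta_pos":[0,3.6,-2.8],"turn":0},{"claw":5,"delta_pos":[0,3.7,-2.7],"turn":0},{"claw":5,"delta_pos":[0,3.7,-2.7],"turn":0},{"claw":5,"delta_pos":[0,3.8,-2.7],"turn":0}]'

```text
clock: 6.65
eef_pos: [634.2, -40.7, 229.7]
tcp_rot: [-3.135, 0.001, 3.13]
contact_force: [-5.1, -17.0, 7.6]
opening: 0.093
grasp_force: 48.8
```

step_arm --motion '[{"claw":5,"delta_pos":[0,3.9,-2.4],"turn":0},{"claw":5,"delta_pos":[0,4.0,-2.3],"turn":0},{"claw":5,"delta_pos":[0,4.1,-2.2],"turn":0},{"claw":5,"delta_pos":[0,4.1,-2.1],"turn":0},{"claw":5,"delta_pos":[0,4.1,-2.0],"turn":0},{"claw":5,"delta_pos":[0,4.2,-1.9],"turn":0},{"claw":5,"delta_pos":[0,4.2,-1.9],"turn":0},{"claw":5,"delta_pos":[0,4.3,-1.9],"turn":0}]'

```text
clock: 7.32
eef_pos: [634.6, -8.4, 248.1]
tcp_rot: [-3.134, 0.002, 3.13]
contact_force: [-9.2, -19.5, 20.1]
opening: 0.094
grasp_force: 49.2
```

step_arm --motion '[{"claw":5,"delta_pos":[0,4.4,-1.5],"turn":0},{"claw":5,"delta_pos":[0,4.4,-1.5],"turn":0},{"claw":5,"delta_pos":[0,4.4,-1.4],"turn":0},{"claw":5,"delta_pos":[0,4.4,-1.3],"turn":0},{"claw":5,"delta_pos":[0,4.5,-1.2],"turn":0},{"claw":5,"delta_pos":[0,4.5,-1.1],"turn":0},{"claw":5,"delta_pos":[0,2.5,-0.6],"turn":0},{"claw":5,"delta_pos":[0,0,0],"turn":0}]'

```text
clock: 7.98
eef_pos: [634.9, 23.5, 257.1]
tcp_rot: [-3.139, 0.003, 3.13]
contact_force: [-11.6, -6.7, 23.0]
opening: 0.089
grasp_force: 52.3
```

step_arm --motion '[{"claw":30,"delta_pos":[0,0,0],"turn":0},{"claw":30,"delta_pos":[0,0,0],"turn":0},{"claw":30,"delta_pos":[0,0,-15],"turn":0},{"claw":30,"delta_pos":[0,0,-30],"turn":0},{"claw":30,"delta_pos":[34,15,0],"turn":0},{"claw":30,"delta_pos":[34,15,0],"turn":0},{"claw":30,"delta_pos":[34,15,0],"turn":0},{"claw":30,"delta_pos":[34,15,0],"turn":0}]'

```text
clock: 8.65
eef_pos: [498.2, 87.0, 297.7]
tcp_rot: [3.141, 0.0, 3.129]
contact_force: [-0.4, 1.1, 0.9]
opening: 0.352
grasp_force: 0.0
```

step_arm --motion '[{"claw":30,"delta_pos":[31,16,0],"turn":0},{"claw":30,"delta_pos":[0,0,35],"turn":0},{"claw":30,"delta_pos":[0,0,40],"turn":0},{"claw":30,"delta_pos":[0,0,40],"turn":0},{"claw":30,"delta_pos":[0,0,35],"turn":0},{"claw":30,"delta_pos":[0,0,0],"turn":0}]'

```text
clock: 9.15
eef_pos: [464.8, 102.2, 142.4]
tcp_rot: [-3.14, -0.009, 3.13]
contact_force: [-2.3, -0.4, -0.1]
opening: 0.352
grasp_force: 0.0
```

```bash
python3 snap.py wrist w2; python3 -c "
from h import *
f=load('w2')
for X in [(452,99.7,46),(475,99.7,46),(528,99.7,46)]: print(X,proj(f,X).round())"
```

```text
9.2 [466.6 102.5 145.4] [ 0.213  0.25   2.024  0.     0.874 -1.346]
(452, 99.7, 46) [275. 193.]
(475, 99.7, 46) [276. 226.]
(528, 99.7, 46) [277. 296.]
```

View pics/w2.png

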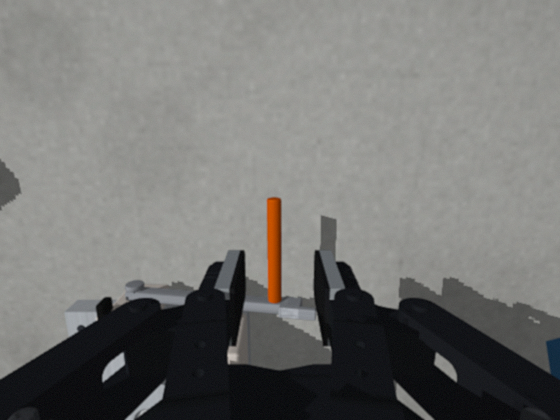

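The orange bar runs along column 274, rows 198–300, as predicted. I'll descend and grip.

step_arm --motion '[{"claw":30,"delta_pos":[0,-1,36],"turn":0},{"claw":30,"delta_pos":[0,-1,36],"turn":0},{"claw":30,"delta_pos":[0,0,34],"turn":0},{"claw":5,"delta_pos":[0,0,0],"turn":0},{"claw":5,"delta_pos":[0,0,0],"turn":0},{"claw":5,"delta_pos":[0,0,0],"turn":0},{"claw":5,"delta_pos":[0,0,0],"turn":0},{"claw":5,"delta_pos":[0,0,0],"turn":0}]' --force 35

```text
clock: 9.87
eef_pos: [468.4, 98.5, 43.8]
tcp_rot: [-3.138, -0.002, 3.131]
contact_force: [-2.2, -21.2, -6.3]
opening: 0.099
grasp_force: 34.6
```

step_arm --motion '[{"claw":5,"delta_pos":[0,-1,-5.7],"turn":0},{"claw":5,"delta_pos":[0,-1.4,-5.7],"turn":0},{"claw":5,"delta_pos":[0,-1.7,-5.7],"turn":0},{"claw":5,"delta_pos":[0,-2,-5.7],"turn":0},{"claw":5,"delta_pos":[0,-2.3,-5.3],"turn":0},{"claw":5,"delta_pos":[0,-2.6,-5.3],"turn":0},{"claw":5,"delta_pos":[0,-2.8,-5.2],"turn":0},{"claw":5,"delta_pos":[0,-3,-5.2],"turn":0}]'

```text
clock: 10.53
eef_pos: [468.3, 79.1, 86.8]
tcp_rot: [-3.134, -0.001, 3.133]
contact_force: [10.6, -41.9, -35.9]
opening: 0.102
grasp_force: 34.7
```

step_arm --motion '[{"claw":5,"delta_pos":[0,-3.4,-4.8],"turn":0},{"claw":5,"delta_pos":[0,-3.7,-4.6],"turn":0},{"claw":5,"delta_pos":[0,-3.9,-4.5],"turn":0},{"claw":5,"delta_pos":[0,-4.1,-4.3],"turn":0},{"claw":5,"delta_pos":[0,-4.4,-3.9],"turn":0},{"claw":5,"delta_pos":[0,-4.6,-3.7],"turn":0},{"claw":5,"delta_pos":[0,-4.7,-3.6],"turn":0},{"claw":5,"delta_pos":[0,-4.8,-3.4],"turn":0}]'

```text
clock: 11.2
eef_pos: [467.8, 48.3, 120.1]
tcp_rot: [-3.139, -0.0, 3.131]
contact_force: [4.1, -13.0, -26.5]
opening: 0.094
grasp_force: 33.6
```

step_arm --motion '[{"claw":5,"delta_pos":[0,-5.1,-2.9],"turn":0},{"claw":5,"delta_pos":[0,-5.3,-2.7],"turn":0},{"claw":5,"delta_pos":[0,-5.4,-2.5],"turn":0},{"claw":5,"delta_pos":[0,-5.5,-2.2],"turn":0},{"claw":5,"delta_pos":[0,-5.6,-1.8],"turn":0},{"claw":5,"delta_pos":[0,-5.7,-1.5],"turn":0},{"claw":5,"delta_pos":[0,-5.8,-1.3],"turn":0},{"claw":5,"delta_pos":[0,-5.8,-1.0],"turn":0}]'

```text
clock: 11.87
eef_pos: [467.7, 6.4, 136.2]
tcp_rot: [3.14, 0.001, 3.129]
contact_force: [-4.7, 0.6, -5.1]
opening: 0.097
grasp_force: 35.0
```

step_arm --motion '[{"claw":5,"delta_pos":[0,-2,-0.3],"turn":0},{"claw":5,"delta_pos":[0,0,0],"turn":0}]'

```text
clock: 12.03
eef_pos: [467.6, 4.4, 136.3]
tcp_rot: [3.14, 0.0, 3.129]
contact_force: [-7.3, 2.5, 4.2]
opening: 0.103
grasp_force: 35.8
```

step_arm --motion '[{"claw":5,"delta_pos":[0,-2,0],"turn":0},{"claw":5,"delta_pos":[0,-2,0],"turn":0},{"claw":5,"delta_pos":[0,-1,0],"turn":0},{"claw":5,"delta_pos":[0,0,0],"turn":0}]'

```text
clock: 12.37
eef_pos: [467.7, 2.8, 136.5]
tcp_rot: [3.135, 0.0, 3.127]
contact_force: [-7.7, 27.4, 6.2]
opening: 0.099
grasp_force: 36.7
```

```bash
python3 snap.py scene s2; python3 snap.py top t2
python3 - <<'E'
from h import *
for n in("s2","t2"):
    f=load(n); o=mask(f,(5,180,60),(20,255,255))
    y=mask(f,(22,150,60),(35,255,255))
    for nm,m in(("o",o),("y",y)):
        for c in big(m,2): print(n,nm,cv2.boundingRect(c))
a=cv2.imread("pics/s2.png")[140:290,130:360];b=cv2.imread("pics/t2.png")[100:300,150:350]
cv2.imwrite("pics/c2.png",np.hstack([cv2.resize(a,(460,300)),cv2.resize(b,(300,300))]))
E
```

```text
12.4167 [467.6   2.8 136.5] [-2.000e-03  2.470e-01  2.056e+00  9.000e-03  8.390e-01 -1.564e+00]
12.4667 [467.7   2.8 136.5] [-2.000e-03  2.470e-01  2.056e+00  9.000e-03  8.390e-01 -1.564e+00]
s2 o (235, 183, 7, 6)
s2 o (222, 194, 3, 4)
s2 y (240, 130, 33, 21)
s2 y (513, 261, 12, 8)
t2 o (553, 307, 7, 9)
t2 o (235, 221, 5, 6)
t2 y (211, 143, 17, 66)
t2 y (213, 125, 15, 15)
```

View pics/c2.png

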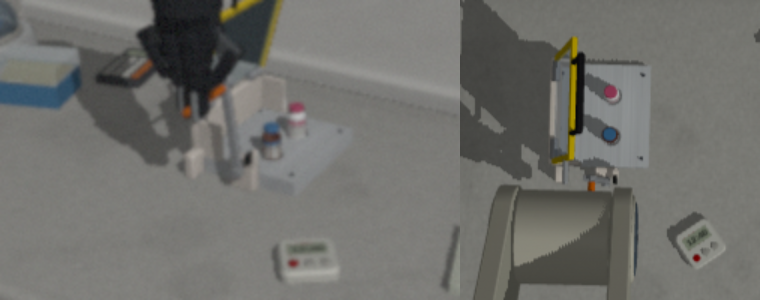

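The stay grip is against its stop: the contact force rose to 27 N. The top view shows the flap still near upright, with its yellow edge at columns 211–228. I'll release and lift clear. The interface has no direct tilt command, so I'll also estimate the arm's geometry.

step_arm --motion '[{"claw":5,"delta_pos":[0,2,0],"turn":0},{"claw":30,"delta_pos":[0,0,0],"turn":0},{"claw":30,"delta_pos":[0,0,0],"turn":0},{"claw":30,"delta_pos":[0,0,-15],"turn":0},{"claw":30,"delta_pos":[0,0,-35],"turn":0},{"claw":30,"delta_pos":[0,0,-40],"turn":0},{"claw":30,"delta_pos":[20,0,-36],"turn":0}]'

```text
clock: 13.05
eef_pos: [451.1, 1.1, 264.1]
tcp_rot: [-3.142, 0.006, 3.13]
contact_force: [1.3, 0.3, 0.9]
opening: 0.358
grasp_force: 0.0
```

Run:
```python
from h import *
from rig import sense
from scipy.optimize import least_squares
s=sense()
D=[((.3537,1.6342,1.1552),624.5,238.5),((.462,1.664,1.02),640.8,157.3),((.25,2.024,.874),477.7,145.4),((.247,2.056,.839),467.7,136.5)]
q=s["qpos"];D.append((q[[1,2,4]],np.hypot(*s["eef_pos"][:2]),s["eef_pos"][2]))
def res(p):
    a,h,L1,L2,e,L=p
    o=[]
    for (q2,q3,q5),r,z in D:
        s3=q2+q3;t=s3+q5
        o+=[a+L1*np.sin(q2)+L2*np.sin(s3)+e*np.cos(s3)+L*np.sin(t)-r,h+L1*np.cos(q2)+L2*np.cos(s3)-e*np.sin(s3)+L*np.cos(t)-z]
    return np.array(o+[(L-250)*.02,(h-350)*.01,a*.01,e*.02])
r=least_squares(res,[0,350,400,400,0,250]);print(r.x.round(1),r.fun.round(1)); print(s["eef_pos"],q)
f=load("scene0")
print("corner",onz(f,(150,140),0),"corner2",onz(f,(222,107),130))
```

```text
[  0.8 243.1 566.6 493.8  58.5 282.7] [-0.1 -0.   0.1  0.4  0.3  0.1 -0.3 -0.3 -0.  -0.1  0.7 -1.1  0.   1.2]
[451.09594441   1.10988235 264.14173061] [-7.83544364e-04  4.63200160e-02  1.96254746e+00 -1.21305073e-04
  1.12680568e+00 -1.55946890e+00]
corner [931.54575322 684.18908427   0.        ] corner2 [1051.75764435  427.51943199  130.        ]
```

Tilt isn't commanded directly. However, a pose out of reach is approached as far as the arm can, and the shortfall isn't made up. So turning against joint 6's end should make joint 4 take part, which tilts the tool sideways. The flap sinks on its own in the meantime, so I'll try it now.

step_arm --motion '[{"claw":40,"delta_pos":[0,0,-10],"turn":0.125},{"claw":40,"delta_pos":[0,0,-10],"turn":0.125},{"claw":40,"delta_pos":[0,0,-10],"turn":0.125},{"claw":40,"delta_pos":[0,0,0],"turn":0.125},{"claw":40,"delta_pos":[0,0,0],"turn":0.125},{"claw":40,"delta_pos":[0,0,0],"turn":0.125},{"claw":40,"delta_pos":[0,0,0],"turn":0.125},{"claw":40,"delta_pos":[0,0,0],"turn":0.125}]'

```text
clock: 13.72
eef_pos: [448.6, 1.1, 292.0]
tcp_rot: [3.139, 0.002, 2.123]
contact_force: [0.7, 0.2, -0.3]
opening: 0.465
grasp_force: 0.0
```

step_arm --motion '[{"claw":40,"delta_pos":[0,0,0],"turn":0.125},{"claw":40,"delta_pos":[0,0,0],"turn":0.125},{"claw":40,"delta_pos":[0,0,0],"turn":0.125},{"claw":40,"delta_pos":[0,0,0],"turn":0.125},{"claw":40,"delta_pos":[0,0,0],"turn":0.125},{"claw":40,"delta_pos":[0,0,0],"turn":0.125},{"claw":40,"delta_pos":[0,0,0],"turn":0.125},{"claw":40,"delta_pos":[0,0,0],"turn":0.125}]'

```text
clock: 14.38
eef_pos: [448.6, 1.1, 292.0]
tcp_rot: [3.138, -0.001, 1.123]
contact_force: [-0.3, -0.3, -1.3]
opening: 0.469
grasp_force: 0.0
```

step_arm --motion '[{"claw":40,"delta_pos":[0,0,0],"turn":0.125},{"claw":40,"delta_pos":[0,0,0],"turn":0.125},{"claw":40,"delta_pos":[0,0,0],"turn":0.125},{"claw":40,"delta_pos":[0,0,0],"turn":0.125},{"claw":40,"delta_pos":[0,0,0],"turn":0.125},{"claw":40,"delta_pos":[0,0,0],"turn":0.125},{"claw":40,"delta_pos":[0,0,0],"turn":0.125},{"claw":40,"delta_pos":[0,0,0],"turn":0.125}]'

```text
clock: 15.05
eef_pos: [448.6, 1.1, 292.0]
tcp_rot: [3.141, -0.004, 0.123]
contact_force: [0.4, -0.2, -1.1]
opening: 0.465
grasp_force: 0.0
```

step_arm --motion '[{"claw":40,"delta_pos":[0,0,0],"turn":0.125},{"claw":40,"delta_pos":[0,0,0],"turn":0.125},{"claw":40,"delta_pos":[0,0,0],"turn":0.125},{"claw":40,"delta_pos":[0,0,0],"turn":0.125},{"claw":40,"delta_pos":[0,0,0],"turn":0.125},{"claw":40,"delta_pos":[0,0,0],"turn":0.125},{"claw":40,"delta_pos":[0,0,0],"turn":0.125},{"claw":40,"delta_pos":[0,0,0],"turn":0.125}]'

```text
clock: 15.72
eef_pos: [448.6, 1.1, 292.0]
tcp_rot: [-3.139, -0.002, -0.877]
contact_force: [-0.2, -0.4, 0.0]
opening: 0.463
grasp_force: 0.0
```

step_arm --motion '[{"claw":40,"delta_pos":[0,0,0],"turn":0.125},{"claw":40,"delta_pos":[0,0,0],"turn":0.125},{"claw":40,"delta_pos":[0,0,0],"turn":0.125},{"claw":40,"delta_pos":[0,0,0],"turn":0.125},{"claw":40,"delta_pos":[0,0,0],"turn":0.125},{"claw":40,"delta_pos":[0,0,0],"turn":0.125},{"claw":40,"delta_pos":[0,0,0],"turn":0.125},{"claw":40,"delta_pos":[0,0,0],"turn":0.125}]'

```text
clock: 16.38
eef_pos: [434.7, -80.5, 285.0]
tcp_rot: [-3.136, 0.118, -1.77]
contact_force: [-0.1, 0.1, -0.2]
opening: 0.469
grasp_force: 0.0
```

```bash
cat > st.py <<'E'
from rig import *
import numpy as np
from scipy.spatial.transform import Rotation as Ro
s=sense();R=Ro.from_euler("xyz",s["tcp_rot"]).as_matrix()
print(round(s["clock"],2),s["eef_pos"].round(1),s["qpos"].round(3));print("tool axes (cols x,y,z)\n",R.round(3))
E
python3 st.py
```

```text
16.38 [434.7 -80.5 285. ] [-0.276  0.014  1.953  0.128  1.181  3.016]
tool axes (cols x,y,z)
 [[-0.196 -0.98   0.028]
 [-0.973  0.198  0.114]
 [-0.118 -0.005 -0.993]]
```

It works: the tool has tilted 0.12 rad towards +y, with some drift towards -y. I'll continue and cancel the drift.

step_arm --motion '[{"claw":40,"delta_pos":[-25,0,0],"turn":0.125},{"claw":40,"delta_pos":[-25,0,0],"turn":0.125},{"claw":40,"delta_pos":[-25,0,0],"turn":0.125},{"claw":40,"delta_pos":[-25,0,0],"turn":0.125},{"claw":40,"delta_pos":[-25,0,0],"turn":0.125},{"claw":40,"delta_pos":[-25,0,0],"turn":0.125}]'

```text
clock: 16.88
eef_pos: [402.7, -119.2, 247.2]
tcp_rot: [3.038, 0.399, -2.298]
contact_force: [-0.3, 0.4, -0.0]
opening: 0.469
grasp_force: 0.0
```

```bash
python3 st.py
```

```text
16.88 [ 402.7 -119.2  247.2] [-0.613  0.046  2.073  0.454  1.129  3.016]
tool axes (cols x,y,z)
 [[-0.613 -0.77   0.18 ]
 [-0.688  0.631  0.358]
 [-0.389  0.095 -0.916]]
```

step_arm --motion '[{"claw":40,"delta_pos":[-20.7,31.2,8.1],"turn":0},{"claw":40,"delta_pos":[-20.7,31.2,8.1],"turn":0},{"claw":40,"delta_pos":[-20.7,31.2,8.1],"turn":0},{"claw":40,"delta_pos":[-20.7,31.2,8.1],"turn":0},{"claw":40,"delta_pos":[-20.7,31.2,8.1],"turn":0},{"claw":40,"delta_pos":[-20.7,31.2,8.1],"turn":0}]'

```text
clock: 17.38
eef_pos: [310.5, 43.8, 230.2]
tcp_rot: [3.056, 0.51, -2.228]
contact_force: [-0.5, 0.9, 0.8]
opening: 0.466
grasp_force: 0.0
```

step_arm --motion '[{"claw":40,"delta_pos":[-20.7,31.2,8.1],"turn":0},{"claw":40,"delta_pos":[-20.7,31.2,8.1],"turn":0},{"claw":40,"delta_pos":[-20.7,31.2,8.1],"turn":0},{"claw":40,"delta_pos":[-20.7,31.2,8.1],"turn":0},{"claw":40,"delta_pos":[-20.7,31.2,8.1],"turn":0},{"claw":40,"delta_pos":[-20.7,31.2,8.1],"turn":0}]'

```text
clock: 17.88
eef_pos: [231.6, 171.4, 198.2]
tcp_rot: [3.044, 0.646, -2.172]
contact_force: [0.9, 0.9, 0.2]
opening: 0.468
grasp_force: 0.0
```

```bash
python3 st.py
```

```text
17.88 [231.6 171.4 198.2] [-0.095 -0.349  2.621  0.877  0.837  3.016]
tool axes (cols x,y,z)
 [[-0.452 -0.854  0.258]
 [-0.659  0.515  0.549]
 [-0.602  0.078 -0.795]]
```

```bash
cat > kin.py <<'E'
import numpy as np
from scipy.spatial.transform import Rotation as Ro
from scipy.optimize import least_squares
P=[0.8,243.1,566.6,493.8,58.5,282.7]; C=0.
def fk(q):
    a,h,L1,L2,e,L=P; s=q[1]+q[2]
    W=Ro.from_euler("z",q[0]).apply([a+L1*np.sin(q[1])+L2*np.sin(s)+e*np.cos(s),0,h+L1*np.cos(q[1])+L2*np.cos(s)-e*np.sin(s)])
    R=Ro.from_euler("ZYZYZ",[q[0],s,q[3],q[4],q[5]+C])
    return W+R.apply([0,0,L]),R
def ik(p,R,q0):
    f=lambda q:np.r_[(fk(q)[0]-p)/300,(fk(q)[1].inv()*R).as_rotvec()]
    r=least_squares(f,q0); return r.x,r.cost
E
python3 - <<'E'
import kin,numpy as np
from kin import *
from rig import sense
s=sense();R=Ro.from_euler("xyz",s["tcp_rot"])
p,Rm=fk(s["qpos"]);print(p.round(1),s["eef_pos"].round(1),(Rm.inv()*R).as_rotvec().round(3))
kin.C=(Rm.inv()*R).as_rotvec()[2]
R2=R*Ro.from_euler("z",-.13);M=R2.as_matrix();print(M.round(3))
g=np.array([602,-16,47]); q=s["qpos"]
for name,b in(("grasp",g),("back60",g-60*M[:,2]),("back150",g-150*M[:,2]),("tray",np.array([538,-351,45])),("trayup",np.array([538,-351,150])),("here",s["eef_pos"]),("herex",np.array([400,-100,260.]))):
    t=b+11*M[:,2]
    x,c=ik(t,R2,np.r_[0,.5,1.7,.8,1,2.9]);print(name,t.round(),x.round(2),round(c,5))
E
```

```text
Traceback (most recent call last):
  File "kin.py", line 8, in fk
    R=Ro.from_euler("ZYZYZ",[q[0],s,q[3],q[4],q[5]+C])
  File "scipy/spatial/transform/_rotation.pyx", line 1413, in scipy.spatial.transform._rotation.Rotation.from_euler
ValueError: Expected axis specification to be a non-empty string of upto 3 characters, got ZYZYZ
```

```bash
sed -i 's/R=Ro.from_euler("ZYZYZ",\[q\[0\],s,q\[3\],q\[4\],q\[5\]+C\])/R=Ro.from_euler("ZYZ",[q[0],s,q[3]])*Ro.from_euler("YZ",[q[4],q[5]+C])/' kin.py
cat > chk.py <<'E'
import kin,numpy as np
from kin import *
from rig import sense
s=sense();R=Ro.from_euler("xyz",s["tcp_rot"])
p,Rm=fk(s["qpos"]);print(p.round(1),s["eef_pos"].round(1),(Rm.inv()*R).as_rotvec().round(3))
kin.C=(Rm.inv()*R).as_rotvec()[2]
R2=R*Ro.from_euler("z",-.13);M=R2.as_matrix();print(M.round(3))
g=np.array([602,-16,47]); q=s["qpos"]
for name,b in(("grasp",g),("back60",g-60*M[:,2]),("back150",g-150*M[:,2]),("tray",np.array([538,-351,45])),("trayup",np.array([538,-351,150])),("here",s["eef_pos"]),("herex",np.array([400,-100,260.]))):
    t=b+11*M[:,2]
    x,c=ik(t,R2,np.r_[0,.5,1.7,.8,1,2.9]);print(name,t.round(),x.round(2),round(c,5))
E
python3 chk.py
```

```text
[219.  141.3 187.5] [231.6 171.4 198.2] [-0.    -0.     1.571]
[[-0.337 -0.905  0.258]
 [-0.72   0.425  0.549]
 [-0.607 -0.001 -0.795]]
grasp [605. -10.  38.] [-0.3   0.62  1.93  1.01  0.79  2.47] 0.0
back60 [589. -43.  86.] [-0.37  0.53  1.93  0.92  0.87  2.53] 0.0
back150 [566. -92. 157.] [-0.47  0.42  1.9   0.8   1.01  2.61] 0.0
tray [ 541. -345.   36.] [-0.82  0.75  1.63  0.67  1.14  2.35] 0.0
trayup [ 541. -345.  141.] [-0.82  0.61  1.6   0.63  1.27  2.46] 0.0
here [234. 177. 189.] [ 0.14 -0.31  2.6   0.93  0.69  3.02] 0.0
herex [403. -94. 251.] [-0.65  0.08  2.11  0.69  1.21  2.6 ] 0.0
```

The orientation model matches exactly, and the tilt of 37° (34.6° in the flap's plane) clears the flap. I'll level the closing axis and move round to the handle side.

step_arm --motion '[{"claw":40,"delta_pos":[0,0,0],"turn":-0.065},{"claw":40,"delta_pos":[0,0,0],"turn":-0.065},{"claw":40,"delta_pos":[10.8,-25.6,-14.7],"turn":0},{"claw":40,"delta_pos":[10.8,-25.6,-14.7],"turn":0},{"claw":40,"delta_pos":[10.8,-25.6,-14.7],"turn":0},{"claw":40,"delta_pos":[10.8,-25.6,-14.7],"turn":0},{"claw":40,"delta_pos":[10.8,-25.6,-14.7],"turn":0},{"claw":40,"delta_pos":[10.8,-25.6,-14.7],"turn":0}]'

```text
clock: 18.55
eef_pos: [325.0, 12.1, 228.1]
tcp_rot: [-3.141, 0.648, -2.01]
contact_force: [1.6, 0.4, 0.8]
opening: 0.467
grasp_force: 0.0
```

step_arm --motion '[{"claw":40,"delta_pos":[10.8,-25.6,-14.7],"turn":0},{"claw":40,"delta_pos":[10.8,-25.6,-14.7],"turn":0},{"claw":40,"delta_pos":[10.8,-25.6,-14.7],"turn":0},{"claw":40,"delta_pos":[10.8,-25.6,-14.7],"turn":0},{"claw":40,"delta_pos":[10.8,-25.6,-14.7],"turn":0},{"claw":40,"delta_pos":[10.8,-25.6,-14.7],"turn":0},{"claw":40,"delta_pos":[0,0,0],"turn":0}]'

```text
clock: 19.13
eef_pos: [422.2, -151.3, 259.5]
tcp_rot: [-3.136, 0.646, -2.008]
contact_force: [-0.6, 0.4, -0.7]
opening: 0.471
grasp_force: 0.0
```

```bash
python3 st.py; python3 snap.py top t3;python3 snap.py scene s3
python3 - <<'E'
from h import *
a=cv2.imread("pics/s3.png")[120:270,180:360];b=cv2.imread("pics/t3.png")[100:280,150:350]
cv2.imwrite("pics/c3.png",np.hstack([cv2.resize(a,(400,333)),cv2.resize(b,(370,333))]))
E
```

```text
19.13 [ 422.2 -151.3  259.5] [-0.785  0.172  1.998  0.634  1.282  2.513]
tool axes (cols x,y,z)
 [[-0.339 -0.904  0.26 ]
 [-0.723  0.427  0.543]
 [-0.602 -0.004 -0.799]]
19.1833 [ 420.3 -148.8  258.8] [-0.784  0.17   2.003  0.634  1.282  2.513]
19.2333 [ 418.9 -146.9  258.2] [-0.783  0.169  2.006  0.634  1.282  2.513]
```

View pics/c3.png

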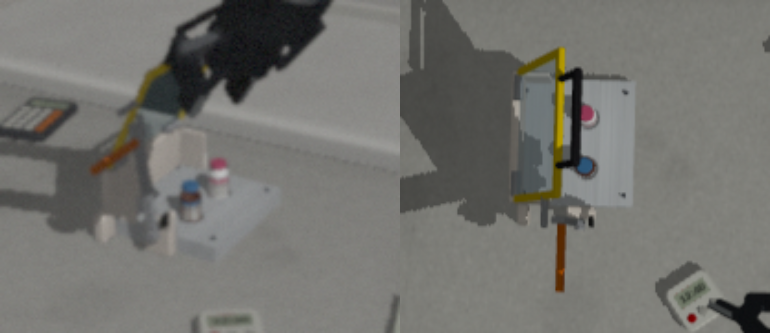

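Stay is upright, with the orange grip at crop x≈560. The flap has sunk, with the handle at about top pixel (246, 165). I'll compute the flap angle from that.

Run:
```python
from h import *
f=load("t3")
for th in np.arange(.8,1.35,.08):
    print(round(th,2),proj(f,(634,64-185*np.cos(th),80+185*np.sin(th))).round(1),proj(f,(554,64-140*np.cos(th),80+140*np.sin(th))).round(1))
g=cv2.cvtColor(f["img"],cv2.COLOR_RGB2GRAY)
print("handle cols",[int(c) for c in np.where(g[155,235:275]<35)[0]+235])
y=mask(f,(22,150,60),(35,255,255));print("yellow front edge cols row165",np.where(y[165,:280])[0])
o=mask(f,(5,180,60),(20,255,255));
for c in big(o[:, :300],1): r=cv2.minAreaRect(c); print("grip",r,onz(f,r[0],139))
m=mask(f,(95,80,30),(125,255,255));m[:150]=0;m[210:]=0;m[:,:235]=0;m[:,290:]=0
c=big(m)[0];print("blue",cv2.contourArea(c),onz(f,cv2.minAreaRect(c)[0],62))
```

```text
0.8 [270.8 165.7] [254.6 207.4]
0.88 [265.  164.9] [250.3 207.2]
0.96 [258.7 164.1] [245.6 206.9]
1.04 [252.  163.4] [240.6 206.7]
1.12 [244.8 162.8] [235.3 206.5]
1.2 [237.3 162.2] [229.9 206.2]
1.28 [229.6 161.7] [224.2 206.1]
handle cols [243, 244, 245, 246, 247]
yellow front edge cols row165 [234 235 236 237]
grip ((236.34906005859375, 238.52828979492188), (3.797891139984131, 35.08052444458008), 1.9091525077819824) [490.74183454   5.20936437 139.        ]
blue 46.5 [600.73338391 -16.45175491  62.        ]
```

The flap is at about 1.12 rad and still sinking. The blue vial is at (601, -16) and the grip is at y 5, at its stop. I'll go to the stand-off and wait there.

step_arm --motion '[{"claw":40,"delta_pos":[-4.9,-18,26.1],"turn":0},{"claw":40,"delta_pos":[-4.9,-18,26.1],"turn":0},{"claw":40,"delta_pos":[-4.9,-18,26.1],"turn":0},{"claw":40,"delta_pos":[-4.9,-18,26.1],"turn":0},{"claw":40,"delta_pos":[-4.9,-18,26.1],"turn":0},{"claw":40,"delta_pos":[-4.9,-18,26.1],"turn":0},{"claw":40,"delta_pos":[0,0,0],"turn":0},{"claw":40,"delta_pos":[0,0,0],"turn":0}]'

```text
clock: 19.9
eef_pos: [565.1, -82.6, 149.4]
tcp_rot: [3.135, 0.649, -2.01]
contact_force: [-0.0, -0.1, 0.7]
opening: 0.471
grasp_force: 0.0
```

```bash
python3 st.py; python3 snap.py wrist w3; python3 -c "
from h import *
f=load('w3')
for X in [(601,-16.3,62),(601,-16.3,38),(665,-17,62)]: print(X,proj(f,X).round())"
```

```text
19.9 [565.1 -82.6 149.4] [-0.509  0.441  1.917  0.791  1.011  2.558]
tool axes (cols x,y,z)
 [[-0.339 -0.907  0.251]
 [-0.721  0.422  0.55 ]
 [-0.604  0.005 -0.797]]
19.95 [564.8 -83.2 150.1] [-0.51   0.44   1.918  0.79   1.012  2.558]
(601, -16.3, 62) [275. 215.]
(601, -16.3, 38) [275. 190.]
(665, -17, 62) [202. 235.]
```

View pics/w3.png

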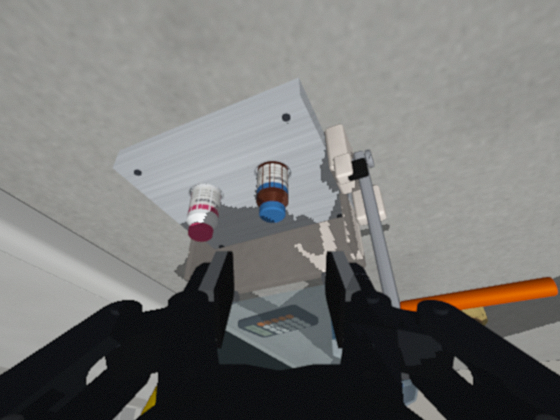

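The blue cap is at (271, 212), about where predicted and between the fingers. I'll advance along the tool axis.

step_arm --motion '[{"claw":40,"delta_pos":[1,-6,0],"turn":0},{"claw":40,"delta_pos":[0,0,25],"turn":0},{"claw":40,"delta_pos":[0,0,25],"turn":0},{"claw":40,"delta_pos":[0,0,25],"turn":0},{"claw":40,"delta_pos":[0,0,25],"turn":0},{"claw":40,"delta_pos":[0,0,20],"turn":0},{"claw":40,"delta_pos":[0,0,0],"turn":0},{"claw":40,"delta_pos":[0,0,0],"turn":0}]'

```text
clock: 20.62
eef_pos: [600.8, -21.9, 53.9]
tcp_rot: [3.136, 0.649, -2.012]
contact_force: [0.3, 0.0, 0.4]
opening: 0.469
grasp_force: 0.0
```

```bash
python3 st.py; python3 snap.py wrist w4; python3 -c "
from h import *
f=load('w4')
for X in [(602,-16.3,62),(602,-16.3,38)]: print(X,proj(f,X).round())
m=mask(f,(100,120,40),(125,255,255));m[:,:230]=0;m[:,330:]=0
for c in big(m,2): print(cv2.boundingRect(c))"
```

```text
20.62 [600.8 -21.9  53.9] [-0.382  0.606  1.933  0.956  0.831  2.45 ]
tool axes (cols x,y,z)
 [[-0.34  -0.906  0.253]
 [-0.72   0.424  0.549]
 [-0.604  0.004 -0.797]]
20.6667 [601.3 -22.5  54.6] [-0.382  0.605  1.933  0.956  0.831  2.45 ]
(602, -16.3, 62) [287. 301.]
(602, -16.3, 38) [286. 251.]
(261, 277, 46, 32)
(280, 239, 20, 12)
```

View pics/w4.png

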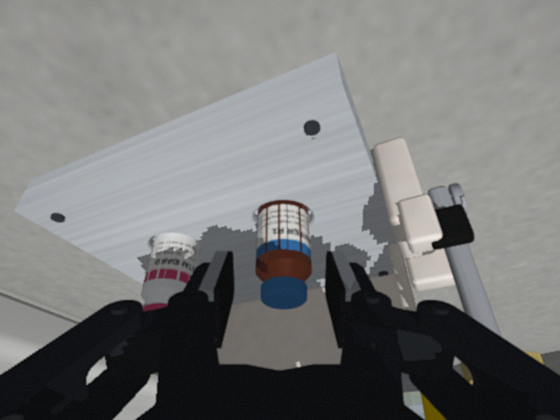

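The vial is centred between the fingers (column 284 against 281). I'll finish the approach, close, and let the flap settle.

step_arm --motion '[{"claw":40,"delta_pos":[0,1.5,10],"turn":0},{"claw":40,"delta_pos":[0,0,8.5],"turn":0},{"claw":40,"delta_pos":[0,0,0],"turn":0},{"claw":15,"delta_pos":[0,0,0],"turn":0},{"claw":15,"delta_pos":[0,0,0],"turn":0},{"claw":15,"delta_pos":[0,0,0],"turn":0},{"claw":15,"delta_pos":[0,0,0],"turn":0},{"claw":15,"delta_pos":[0,0,0],"turn":0}]' --force 30

```text
clock: 21.33
eef_pos: [604.5, -11.0, 38.8]
tcp_rot: [3.137, 0.649, -2.012]
contact_force: [0.1, -0.4, -0.3]
opening: 0.275
grasp_force: 29.4
```

step_arm --motion '[{"claw":15,"delta_pos":[0,0,0],"turn":0},{"claw":15,"delta_pos":[0,0,0],"turn":0},{"claw":15,"delta_pos":[0,0,0],"turn":0},{"claw":15,"delta_pos":[0,0,0],"turn":0},{"claw":15,"delta_pos":[0,0,0],"turn":0},{"claw":15,"delta_pos":[0,0,0],"turn":0},{"claw":15,"delta_pos":[0,0,0],"turn":0},{"claw":15,"delta_pos":[0,0,0],"turn":0}]'

```text
clock: 22.0
eef_pos: [604.6, -10.9, 38.8]
tcp_rot: [3.137, 0.649, -2.012]
contact_force: [0.4, -0.9, 3.1]
opening: 0.275
grasp_force: 29.6
```

step_arm --motion '[{"claw":15,"delta_pos":[0,0,0],"turn":0},{"claw":15,"delta_pos":[0,0,0],"turn":0},{"claw":15,"delta_pos":[0,0,0],"turn":0},{"claw":15,"delta_pos":[0,0,0],"turn":0},{"claw":15,"delta_pos":[0,0,0],"turn":0},{"claw":15,"delta_pos":[0,0,0],"turn":0},{"claw":15,"delta_pos":[0,0,0],"turn":0},{"claw":15,"delta_pos":[0,0,0],"turn":0}]'

```text
clock: 22.67
eef_pos: [604.6, -10.9, 38.8]
tcp_rot: [3.137, 0.649, -2.012]
contact_force: [-0.7, -1.1, 3.7]
opening: 0.277
grasp_force: 29.8
```

step_arm --motion '[{"claw":15,"delta_pos":[0,0,0],"turn":0},{"claw":15,"delta_pos":[0,0,0],"turn":0},{"claw":15,"delta_pos":[0,0,0],"turn":0},{"claw":15,"delta_pos":[0,0,0],"turn":0},{"claw":15,"delta_pos":[0,0,0],"turn":0},{"claw":15,"delta_pos":[0,0,0],"turn":0},{"claw":15,"delta_pos":[0,0,0],"turn":0},{"claw":15,"delta_pos":[0,0,0],"turn":0}]'

```text
clock: 23.33
eef_pos: [604.5, -10.9, 38.8]
tcp_rot: [3.137, 0.649, -2.012]
contact_force: [0.3, -1.1, 4.9]
opening: 0.274
grasp_force: 29.8
```

step_arm --motion '[{"claw":15,"delta_pos":[0,0,0],"turn":0},{"claw":15,"delta_pos":[0,0,0],"turn":0},{"claw":15,"delta_pos":[0,0,0],"turn":0},{"claw":15,"delta_pos":[0,0,0],"turn":0},{"claw":15,"delta_pos":[0,0,0],"turn":0},{"claw":15,"delta_pos":[0,0,0],"turn":0},{"claw":15,"delta_pos":[0,0,0],"turn":0},{"claw":15,"delta_pos":[0,0,0],"turn":0}]'

```text
clock: 24.0
eef_pos: [604.5, -10.9, 38.8]
tcp_rot: [3.137, 0.649, -2.012]
contact_force: [-0.1, -1.9, 4.8]
opening: 0.273
grasp_force: 29.9
```

```bash
python3 snap.py top t4; python3 snap.py scene s4
python3 - <<'E'
from h import *
f=load("t4")
y=mask(f,(22,150,60),(35,255,255))
for r in(150,165,180,195): print(r,np.where(y[r,:280])[0])
y[:,300:]=0
for c in big(y,3): print(cv2.boundingRect(c))
a=cv2.imread("pics/s4.png")[120:270,180:360];b=cv2.imread("pics/t4.png")[100:280,150:350]
cv2.imwrite("pics/c4.png",np.hstack([cv2.resize(a,(400,333)),cv2.resize(b,(370,333))]))
E
```

```text
24.05 [604.5 -10.9  38.8] [-0.361  0.632  1.936  0.99   0.805  2.426]
24.1 [604.5 -10.9  38.8] [-0.361  0.632  1.936  0.99   0.805  2.426]
150 [244 245 246 247 248]
165 [243 244 245 246 247]
180 [243 244 245 246 247]
195 [242 243 244 245 246 247]
(212, 127, 37, 82)
```

View pics/c4.png

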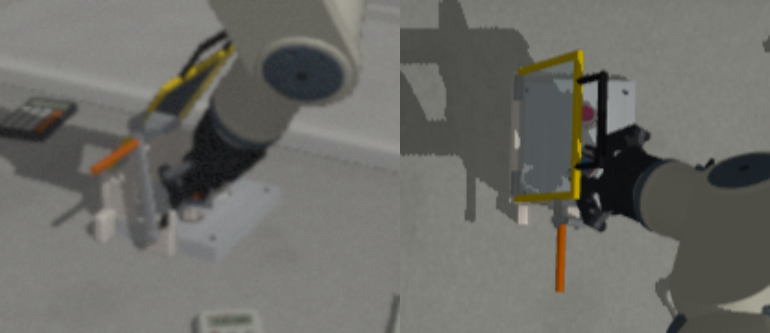

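step_arm --motion '[{"claw":15,"delta_pos":[0,0,0],"turn":0},{"claw":15,"delta_pos":[0,0,0],"turn":0},{"claw":15,"delta_pos":[0,0,0],"turn":0},{"claw":15,"delta_pos":[0,0,0],"turn":0},{"claw":15,"delta_pos":[0,0,0],"turn":0},{"claw":15,"delta_pos":[0,0,0],"turn":0},{"claw":15,"delta_pos":[0,0,0],"turn":0},{"claw":15,"delta_pos":[0,0,0],"turn":0}]'

```text
clock: 24.77
eef_pos: [604.5, -10.9, 38.8]
tcp_rot: [3.137, 0.649, -2.012]
contact_force: [0.0, -2.4, 5.3]
opening: 0.273
grasp_force: 29.9
```

step_arm --motion '[{"claw":15,"delta_pos":[0,0,0],"turn":0},{"claw":15,"delta_pos":[0,0,0],"turn":0},{"claw":15,"delta_pos":[0,0,0],"turn":0},{"claw":15,"delta_pos":[0,0,0],"turn":0},{"claw":15,"delta_pos":[0,0,0],"turn":0},{"claw":15,"delta_pos":[0,0,0],"turn":0},{"claw":15,"delta_pos":[0,0,0],"turn":0},{"claw":15,"delta_pos":[0,0,0],"turn":0}]'

```text
clock: 25.43
eef_pos: [604.5, -10.9, 38.8]
tcp_rot: [3.137, 0.649, -2.012]
contact_force: [-0.9, -1.6, 4.9]
opening: 0.273
grasp_force: 29.9
```

```bash
python3 snap.py top t5
python3 - <<'E'
from h import *
a,b=load("t4"),load("t5")
for f in(a,b):
    y=mask(f,(22,150,60),(35,255,255)); 
    print([np.where(y[r,:280])[0][[0,-1]].tolist() for r in(150,165,180,195)],big(y[:, :300])[0].reshape(-1,2).mean(0).round(2))
    o=mask(f,(5,180,60),(20,255,255));print(cv2.minAreaRect(big(o[:, :300])[0])[0])
for th in(.9,.93,.96,.99,1.02):print(th,[proj(b,(634,64-r*np.cos(th),80+r*np.sin(th)))[0].round(1) for r in(134,140,185)])
g=cv2.cvtColor(b["img"],cv2.COLOR_RGB2GRAY);print(np.where(g[155,249:275]<35)[0]+249)
E
```

```text
25.4833 [604.5 -10.9  38.8] [-0.361  0.632  1.936  0.99   0.805  2.426]
[[244, 248], [243, 247], [243, 247], [242, 247]] [237.69 168.43]
(236.37844848632812, 238.51144409179688)
[[244, 248], [243, 247], [243, 247], [242, 247]] [237.69 168.43]
(236.39358520507812, 238.51190185546875)
0.9 [np.float64(248.1), np.float64(249.8), np.float64(263.5)]
0.93 [np.float64(246.4), np.float64(248.1), np.float64(261.1)]
0.96 [np.float64(244.7), np.float64(246.3), np.float64(258.7)]
0.99 [np.float64(243.0), np.float64(244.5), np.float64(256.2)]
1.02 [np.float64(241.2), np.float64(242.6), np.float64(253.7)]
[257 258 259 260]
```

The flap is stationary at about 0.96 rad, so it is propped. I'll lift the vial straight out of its nest, then draw it back along the tool axis.

step_arm --motion '[{"claw":15,"delta_pos":[-3,0,-4],"turn":0},{"claw":15,"delta_pos":[-3,0,-4],"turn":0},{"claw":15,"delta_pos":[-2.5,0,-3],"turn":0},{"claw":15,"delta_pos":[0,0,-15],"turn":0},{"claw":15,"delta_pos":[0,0,-25],"turn":0},{"claw":15,"delta_pos":[0,0,-30],"turn":0},{"claw":15,"delta_pos":[0,0,-30],"turn":0},{"claw":15,"delta_pos":[0,0,-30],"turn":0}]'

```text
clock: 26.15
eef_pos: [570.4, -83.1, 157.8]
tcp_rot: [3.136, 0.648, -2.012]
contact_force: [0.9, -0.4, 0.3]
opening: 0.272
grasp_force: 29.5
```

step_arm --motion '[{"claw":15,"delta_pos":[0,0,-30],"turn":0},{"claw":15,"delta_pos":[0,0,0],"turn":0},{"claw":15,"delta_pos":[0,0,0],"turn":0}]'

```text
clock: 26.4
eef_pos: [564.2, -100.1, 181.9]
tcp_rot: [3.141, 0.648, -2.011]
contact_force: [-0.1, 0.4, -1.0]
opening: 0.277
grasp_force: 29.5
```

```bash
python3 st.py; python3 snap.py wrist w5
```

```text
26.4 [ 564.2 -100.1  181.9] [-0.537  0.4    1.887  0.754  1.071  2.598]
tool axes (cols x,y,z)
 [[-0.34  -0.905  0.257]
 [-0.721  0.426  0.546]
 [-0.604  0.001 -0.797]]
26.45 [563.7 -99.1 180.7] [-0.536  0.401  1.888  0.754  1.071  2.598]
```

View pics/w5.png

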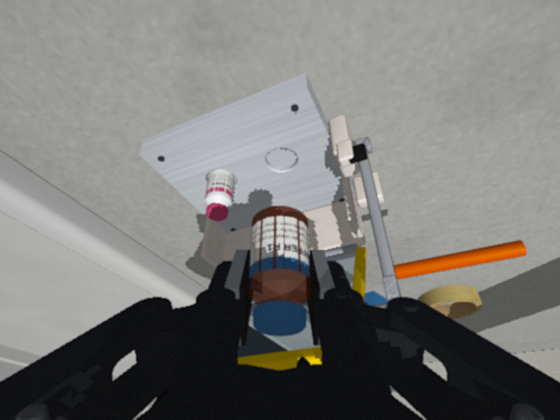

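The vial is held square and the pink one is in place with the empty nest beside it at (281, 160). On to the tray.

step_arm --motion '[{"claw":15,"delta_pos":[28.5,-10.6,-10.5],"turn":0},{"claw":15,"delta_pos":[28.5,-10.6,-10.5],"turn":0},{"claw":15,"delta_pos":[28.5,-10.6,-10.5],"turn":0},{"claw":15,"delta_pos":[28.5,-10.6,-10.5],"turn":0},{"claw":15,"delta_pos":[28.5,-10.6,-10.5],"turn":0},{"claw":15,"delta_pos":[28.5,-10.6,-10.5],"turn":0},{"claw":15,"delta_pos":[28.5,-10.6,-10.5],"turn":0},{"claw":15,"delta_pos":[28.5,-10.6,-10.5],"turn":0}]'

```text
clock: 27.12
eef_pos: [541.1, -344.8, 106.8]
tcp_rot: [3.133, 0.65, -2.013]
contact_force: [0.5, 0.2, 0.6]
opening: 0.275
grasp_force: 29.6
```

step_arm --motion '[{"claw":15,"delta_pos":[0,0,0],"turn":0},{"claw":15,"delta_pos":[0,0,0],"turn":0},{"claw":15,"delta_pos":[0,0,0],"turn":0}]'

```text
clock: 27.37
eef_pos: [541.5, -343.3, 107.7]
tcp_rot: [3.133, 0.65, -2.014]
contact_force: [0.1, -0.1, -0.4]
opening: 0.276
grasp_force: 29.6
```

```bash
python3 st.py; python3 snap.py top t6
python3 - <<'E'
from h import *
f=load("t6")
cv2.imwrite("pics/c6.png",cv2.resize(cv2.imread("pics/t6.png")[110:290,200:440],(720,540)))
E
```

```text
27.37 [ 541.5 -343.3  107.7] [-0.859  0.678  1.589  0.619  1.248  2.407]
tool axes (cols x,y,z)
 [[-0.341 -0.906  0.252]
 [-0.719  0.424  0.55 ]
 [-0.605  0.006 -0.796]]
27.4167 [ 541.7 -343.1  108.3] [-0.858  0.678  1.589  0.619  1.248  2.407]
```

View pics/c6.png

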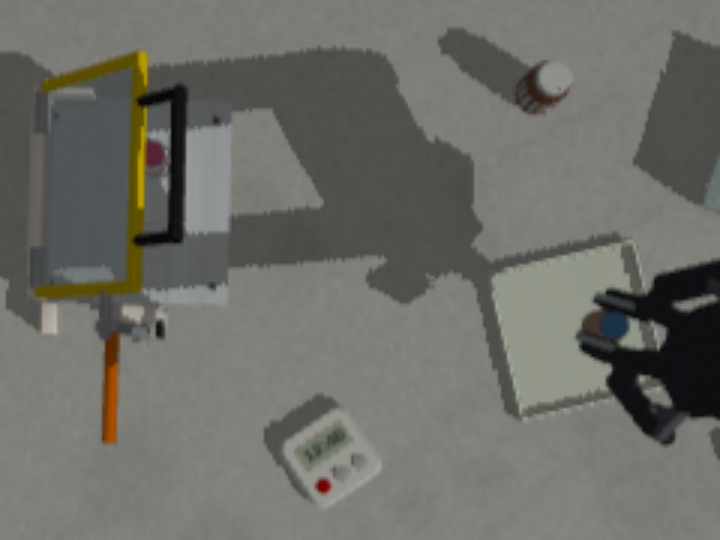

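The vial is over the tray (crop 610, 325, perspective included) and the flap is propped. I'll lower it straight down.

step_arm --motion '[{"claw":15,"delta_pos":[12,0,16],"turn":0},{"claw":15,"delta_pos":[12,0,16],"turn":0},{"claw":15,"delta_pos":[12,0,16],"turn":0},{"claw":15,"delta_pos":[5,0,6.5],"turn":0},{"claw":15,"delta_pos":[5,0,6.5],"turn":0},{"claw":15,"delta_pos":[0,0,0],"turn":0},{"claw":15,"delta_pos":[0,0,0],"turn":0}]'

```text
clock: 28.0
eef_pos: [542.0, -344.1, 33.0]
tcp_rot: [3.137, 0.649, -2.012]
contact_force: [0.7, -0.1, -0.2]
opening: 0.275
grasp_force: 29.6
```

step_arm --motion '[{"claw":15,"delta_pos":[0.6,0,0.8],"turn":0},{"claw":15,"delta_pos":[0.6,0,0.8],"turn":0},{"claw":15,"delta_pos":[0.6,0,0.8],"turn":0},{"claw":15,"delta_pos":[0,0,0],"turn":0}]'

```text
clock: 28.33
eef_pos: [541.8, -344.7, 29.9]
tcp_rot: [3.137, 0.649, -2.012]
contact_force: [-1.0, 0.2, -0.6]
opening: 0.272
grasp_force: 29.6
```

step_arm --motion '[{"claw":15,"delta_pos":[0.6,0,0.8],"turn":0},{"claw":15,"delta_pos":[0.4,0,0.5],"turn":0},{"claw":15,"delta_pos":[0,0,0],"turn":0},{"claw":15,"delta_pos":[0,0,0],"turn":0}]'

```text
clock: 28.67
eef_pos: [541.6, -344.5, 27.8]
tcp_rot: [3.137, 0.649, -2.012]
contact_force: [-0.1, -0.4, -0.5]
opening: 0.28
grasp_force: 29.6
```

step_arm --motion '[{"claw":15,"delta_pos":[0.4,0,0.5],"turn":0},{"claw":15,"delta_pos":[0.2,0,0.3],"turn":0},{"claw":15,"delta_pos":[0,0,0],"turn":0},{"claw":15,"delta_pos":[0,0,0],"turn":0}]'

```text
clock: 29.0
eef_pos: [541.7, -344.5, 27.8]
tcp_rot: [3.137, 0.65, -2.012]
contact_force: [-2.3, -0.8, 6.9]
opening: 0.271
grasp_force: 30.2
```

Contact with the tray floor. I'll release and retreat along the tool axis.

step_arm --motion '[{"claw":28,"delta_pos":[0,0,0],"turn":0},{"claw":40,"delta_pos":[0,0,0],"turn":0},{"claw":40,"delta_pos":[0,0,0],"turn":0},{"claw":40,"delta_pos":[0,0,-5],"turn":0},{"claw":40,"delta_pos":[0,0,-12],"turn":0},{"claw":40,"delta_pos":[0,0,-20],"turn":0},{"claw":40,"delta_pos":[0,0,-30],"turn":0},{"claw":40,"delta_pos":[0,0,-35],"turn":0}]'

```text
clock: 29.67
eef_pos: [514.9, -400.3, 108.7]
tcp_rot: [3.134, 0.649, -2.013]
contact_force: [-0.1, -1.3, -0.5]
opening: 0.463
grasp_force: 0.0
```

step_arm --motion '[{"claw":40,"delta_pos":[0,0,-35],"turn":0},{"claw":40,"delta_pos":[0,0,-20],"turn":0},{"claw":40,"delta_pos":[0,0,0],"turn":0},{"claw":40,"delta_pos":[0,0,0],"turn":0},{"claw":40,"delta_pos":[0,0,0],"turn":0},{"claw":40,"delta_pos":[0,0,0],"turn":0}]'

```text
clock: 30.17
eef_pos: [501.5, -429.4, 150.8]
tcp_rot: [3.134, 0.65, -2.013]
contact_force: [-0.6, -0.3, -0.6]
opening: 0.47
grasp_force: 0.0
```

```bash
python3 st.py; python3 snap.py top t7
python3 - <<'E'
from h import *
b=load("t7")
y=mask(b,(22,150,60),(35,255,255));print("flap",[np.where(y[r,:280])[0][[0,-1]].tolist() for r in(150,165,180,195)])
o=mask(b,(5,180,60),(20,255,255));print("grip",cv2.minAreaRect(big(o[:, :300])[0])[0])
m=mask(b,(95,90,30),(125,255,255));m[:180]=0;m[255:]=0;m[:,:355]=0;m[:,425:]=0
for c in big(m,2): print("blue",cv2.contourArea(c),onz(b,cv2.minAreaRect(c)[0],51))
h=cv2.cvtColor(b["img"],cv2.COLOR_RGB2HSV)
E
python3 -c "
import cv2;cv2.imwrite('pics/c7.png',cv2.resize(cv2.imread('pics/t7.png')[110:290,200:440],(720,540)))"
```

```text
30.17 [ 501.5 -429.4  150.8] [-0.976  0.683  1.462  0.552  1.402  2.396]
tool axes (cols x,y,z)
 [[-0.341 -0.906  0.252]
 [-0.719  0.424  0.55 ]
 [-0.605  0.006 -0.796]]
30.2167 [ 501.6 -429.3  150.7] [-0.976  0.683  1.462  0.552  1.402  2.396]
flap [[244, 248], [243, 248], [243, 247], [242, 246]]
grip (236.0, 238.5)
blue 45.0 [ 538.57428555 -348.16976761   51.        ]
```

View pics/c7.png

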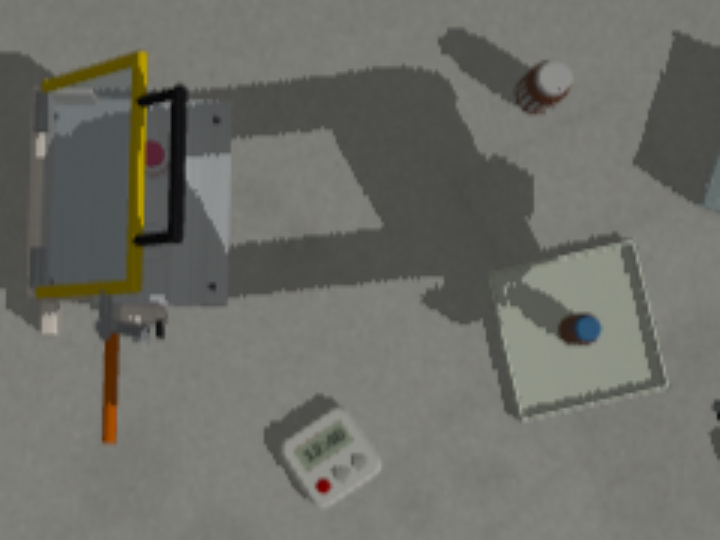

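The vial stands upright at (538.6, -348), the middle of the tray. The flap and stay haven't moved, and the pink vial, timer and big vial are untouched. I'll hand the job in.

```bash
python3 -c "
from rig import *
print(sign_off())"
```

```text
the job is handed in; nothing more can be done
None
```

The job is handed in at about 30 s of the 72 s allowed: the last picture showed the flap propped on the stay at about 0.96 rad and the blue-capped vial upright about 3 mm from the tray's middle; the pink-capped vial, timer and larger vial looked undisturbed, and no verdict came back.

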